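# Run out the steaming board and hold it over the plinth's edge

### The job

Pull the brass stop peg out of the wooden plinth and leave it in the grey tray, then slide the steaming board straight out along the plinth until its front end is level with the steel gauge post, so that a hat can be slipped over it. Out there the board tips by itself, so keep it flat on the plinth all the way without lifting it and let the program finish while the gripper is still holding it flat (gripped or pressed down); leave everything else on the table alone.

Things in the scene. Friction and masses are not known exactly. Their poses are not given: they have to be found in the camera images.
- plinth: fixed wooden plinth, 110 (x) x 300 (y) x 60 mm high, on the table; origin: centre of its underside. The board slides on its top along the plinth's +y ('out'); its outer edge is at y = +150 mm. The hole of the stop peg is at x = 0, y = +132 mm, 16 mm across and 22 mm deep
- board: loose flat plywood steaming board, 90 (x) x 300 (y) x 14 mm, about 0.4 kg, lying on the plinth; origin: centre of its underside; its y axis runs along its length towards the front (outer) end, about along the plinth's y. Its centre of mass is about at its middle, so it tips once more than about half of it overhangs. On its top near the rear end stands the handle
- board_handle (a point): middle of the board's handle: an upright dark wooden block 50 (board's x) x 20 (board's y) x 40 mm high on the board's top face, its middle 120 mm behind the board's middle and 34 mm above the board's underside (handle top 54 mm above the underside)
- board_nose (a point): middle of the board's front (outer) end face, 150 mm ahead of the board's middle, 7 mm above its underside
- stop_peg: loose brass stop peg, 70 mm long, about 60 g, standing in the plinth's hole in front of the board and blocking it: round shank 14 mm across and 45 mm long, the lowest 22 mm in the hole (1 mm play all round); origin: centre of its foot, z up along the peg
- peg_head (a point): middle of the peg's square head, 22 x 22 x 25 mm (sides along the peg's x and y), 57.5 mm above its foot; as it stands, the head reaches from 83 to 108 mm above the table
- gauge: fixed steel gauge post, 16 mm thick, 110 mm high, on a round foot 48 mm across, beyond the plinth's outer edge, its axis 73 mm to the -x (robot) side of the plinth's centre line, clear of the board's path; origin: on its axis at table height, axes parallel to the plinth's. The nose is level with it at y = 0 in this frame; the board then overhangs the plinth by 165 to 205 mm
- tray: fixed open grey plastic tray, 110 x 110 mm outside, 25 mm high, walls and floor about 4 mm, on the robot's side of the plinth; origin: centre of its underside
- hat_block: bystander: small pale wooden dome (hat block), 114 mm across, 96 mm high, standing beside the plinth on the far side; origin: centre of its underside
- ribbon_a: bystander: ribbon spool standing on its flat side, 48 mm across, 34 mm high; origin: centre of its underside
- ribbon_b: bystander: second ribbon spool, same size, on the robot's side of the plinth; origin: centre of its underside
- pin_jar: bystander: small glass jar with a metal cap, 52 mm across, 70 mm high, close beside the plinth on the far side; origin: centre of its underside
- clip: bystander: black binder clip lying flat, about 57 x 50 x 20 mm, close beside the plinth; origin: centre of its back's underside
- mug: bystander: white mug, 80 mm across, 90 mm high; origin: centre of its underside
- hat_brush: bystander: brush lying on the table; origin: centre of its underside

How it is judged (in metres and radians):
On the way, in this order (a step that is already met when the one before it is completed fails the run):
1. the stop peg is out of its hole, lying in the tray and let go (x of peg_head in the frame of tray between -0.06 and 0.06 m and y of peg_head in the frame of tray between -0.06 and 0.06 m and x of stop_peg in the frame of tray between -0.06 and 0.06 m and y of stop_peg in the frame of tray between -0.06 and 0.06 m and height (world z) of peg_head below 0.07 m and contact force between stop_peg and the fingers below 0.2 N), for 0.2 s.
2. the board is slid out on the plinth until its front end is level with the gauge, lying flat (y of board_nose in the frame of gauge between -0.009 and 0.009 m and angle between the y axis of board and the y axis of plinth, either way round below 0.1 rad and x of board in the frame of plinth between -0.02 and 0.02 m and angle between board's own z axis and vertical below 0.04 rad and z of board in the frame of plinth between 0.055 and 0.065 m), for 0.2 s.
At the end, for the whole second after the job is handed in: Nose within 9 mm of level with the gauge; board flat on the plinth (tilt < 0.04 rad, within 5 mm, pressing > 0.5 N), straight within 0.1 rad and 20 mm of the centre line, still, held by the fingers (> 1 N), not leaning on gauge, tray or peg; peg lying in the tray, let go (all of step 1 and all of step 2 and contact force between the fingers and board above 1 N and contact force between board and plinth above 0.5 N and contact force between board and gauge below 0.3 N and contact force between board and tray below 0.3 N and contact force between board and stop_peg below 0.3 N and linear speed of board below 0.02 m/s); the arm keeps its last pose, push and grip.
It fails at once if the board tips (over 0.15 rad) (angle between board's own z axis and vertical above 0.15 rad).
It fails at once if the board is lifted more than 15 mm off the plinth or falls from it (z of board in the frame of plinth above 0.075 m or z of board in the frame of plinth below 0.045 m).
It fails at once if a bystander is pushed out of its place (over 30 mm) (distance of any of hat_block, ribbon_a, ribbon_b, pin_jar, clip, mug, hat_brush from where it was at the start of the episode above 0.03 m).
It also fails if it takes over 51 s, if anything falls off the work surface, if the arm or the gripper's body presses on something with over 40 N, if the wrist force passes 120 N, or if a joint passes its speed limit or range.

### The arm

A 7-joint arm with a two-finger parallel gripper is mounted at the origin on the work surface. World frame = base frame: x ahead of the robot, y to its left, z up, the work surface at z = 0. Lengths are in mm, angles in rad, forces in N, time in s.
With the tool pointing down it reaches from about 400 to 875 mm from the base axis. Payload 4.4 kg.
Tool frame: the origin (TCP) lies midway between the tips of the shut fingers; the grasp point (between the pads) lies 19 mm behind it (ctrl.grip_point_offset is the distance from the TCP to the grasp point, in mm); z points along the fingers, y is the line along which they close (so a half turn about z gives the same grasp; the last joint's range is limited). The gripper opens to 85 mm and grips with 20 to 120 N. Pads are 22 mm wide; open, the fingers measure 114 mm over their backs; the gripper's body (76 mm by 85 mm) begins 54 mm behind the grasp point. The pads swing forward as they close: fully open they stand 13 mm farther back than shut.
Start: joints at [1.145, 0.628, 0.038, 1.517, -0.027, 0.996, -0.02], TCP at [228.885, -608.383, 231.313] pointing down, gripper open.
Joint ranges: [-3.06, 3.06], [-0.37, 2.12], [-1.25, 1.32], [0.18, 2.47], [-1.1, 4.24], [0.23, 1.98], [-2.94, 2.94]. Speed limits (rad/s): [2.57, 2.57, 3.14, 3.14, 3.14, 3.14, 3.14].

### API

Orientations are given as [roll, pitch, yaw] about the fixed x, y, z axes, in that order (R = Rz(yaw) Ry(pitch) Rx(roll)).
In Python, from cell import ctrl gives the robot as it stands.
- The arm moves only by the tool nudge_tcp, called after "Emit:" by a JSON object that holds its "api" and its "payload". Schema: {"type":"object","properties":{"moves":{"type":"object","properties":{"rows":{"type":"array","items":{"type":"array","items":{"type":"number"},"minItems":7,"maxItems":7},"minItems":1,"maxItems":12}},"additionalProperties":false,"required":["rows"]},"only":{"type":"string"},"quiet":{"type":"boolean"},"lines":{"type":"string"}},"required":["moves"],"additionalProperties":false}. moves is an object whose key "rows" holds a list of rows, 1 to 12 of them, each of 7 numbers: dx, dy, dz in shares of the most that a row can go, 1 being 50 mm, then a rotation vector rx, ry, rz in rad, then the finger opening in mm; each row shifts and turns the commanded pose from where the row before left it, along the tool's axes as they then stand; what a row does not reach is not made up. A row lasts 1/10 s, in which the tool goes at most 50 mm and 0.15 rad, less where a joint would pass 70% of its speed; a pose out of reach is approached as far as the arm can. The fingers move at their own pace and stop on an object; the grip force is fixed at half the most. Time passes only in rows, so rows that do not move let the fingers close. The tool returns the time, the measured TCP pose, the force, the opening and the grip force at its end. only (a regular expression) keeps the lines of the reply that match it, lines (a string "A,B") keeps lines A to B, and quiet returns only ok. Input that does not fit is refused with a message, and nothing moves.
- ctrl.read_state(): the state, without advancing time (a new reading comes with each control period).
- ctrl.get_image(name): name is "side" or "top" or "wrist"; returns the picture (420x560x3 uint8, blue, green, red); there is no depth.
- ctrl.calibration(name): a dict with "fx", "fy", "cx", "cy" (pixels), "rvec" (rotation vector, rad) and "tvec" (3), from world to camera coordinates, as OpenCV has them; the wrist camera has in their place "hand_eye" (4x4, takes a point from camera to tool coordinates, whose origin is the TCP and whose axes are the flange's). Camera axes: x right, y down, z forward; pixel columns grow to the right and rows downward; lengths in mm; the calibration is good to about 2 mm. A picture is of the moment at which its call begins: read the wrist's pose just before it. calibration takes no time and is no camera call.
- ctrl.finish_job(): hands the job in; it is judged then, once.
The state is a dict: "clock": time; "qpos": joint angles; "qd": joint speeds; "tau": joint torques, N m; "eef_pos": TCP position; "tool_rot": TCP orientation; "force": force on the tool from outside, world axes, zero at the start; "torque": the same for the moment, N m; "width": finger opening in mm; "gripper_force": force on a finger pad.
Only numpy, scipy, OpenCV 4.12 (cv2) and the standard library are available. Lean on these libraries where they do the work, as an engineer would, in place of code of your own. Each camera call takes 0.05 s, during which the arm holds its last target. There are 200 camera calls.

## Working session

There is one attempt and no reset: what is moved stays moved. The work goes in short steps, Python scripts to look and compute and a tool call to move; the robot and the scene stay as the last step left them, time stands still between calls to the robot, and variables do not carry over. Pictures are saved under pics/ and viewed, at most 13 in all, crops included, and the job is handed in when it is done.

```bash
ls; mkdir -p pics; python3 - <<'E'
from cell import ctrl
import cv2
s=ctrl.read_state();print(s)
for n in("side","top"):
    cv2.imwrite(f"pics/{n}0.png",ctrl.get_image(n));print(n,ctrl.calibration(n))
print(ctrl.calibration("wrist"))
E
```

```text
cell.py
pics
{'clock': 0.0, 'qpos': array([ 1.14521848,  0.62934139,  0.03845076,  1.51837108, -0.0270344 ,
        0.99631266, -0.01998474]), 'qd': array([-0.00149663,  0.00123893,  0.00150617,  0.00237293,  0.00241931,
        0.00019506, -0.00036369]), 'tau': array([-6.34006283e-04, -5.63392425e+01,  1.22633826e+00, -1.93441343e+01,
        1.10026274e-02,  1.05897576e-02, -3.35395221e-06]), 'eef_pos': array([ 228.65224404, -607.78066952,  230.39133819]), 'tool_rot': array([-3.13967810e+00,  1.54115468e-06,  3.59767183e-01]), 'force': array([ 0.24768588,  0.26999667, -0.28038043]), 'torque': array([-0.0004443 , -0.05685989,  0.04723285]), 'gripper_force': 0.0, 'width': 85.28001703516954}
side {'fx': 435.1667735216685, 'fy': 435.1667735216685, 'cx': 276.0113152087827, 'cy': 208.26560262243436, 'rvec': array([ 0.26985232, -2.67183173,  1.41202107]), 'tvec': array([ 593.08460902,  173.94980904, 1151.91341911])}
top {'fx': 394.696842814013, 'fy': 394.696842814013, 'cx': 284.08408826078653, 'cy': 211.06712885648713, 'rvec': array([ 2.18074046, -2.18076115,  0.11295614]), 'tvec': array([ -62.79911088,  614.49372299, 1163.17339121])}
{'fx': 341.62125811100753, 'fy': 341.62125811100753, 'cx': 277.47418023257313, 'cy': 206.98958591593274, 'hand_eye': array([[-5.88321716e-04, -9.54059148e-01, -2.99617751e-01,
         7.62667192e+01],
       [ 9.99999788e-01, -4.77154089e-04, -4.44193865e-04,
        -8.33002220e-01],
       [ 2.80823385e-04, -2.99617949e-01,  9.54059226e-01,
        -1.42198916e+02],
       [ 0.00000000e+00,  0.00000000e+00,  0.00000000e+00,
         1.00000000e+00]])}
```

View pics/top0.png

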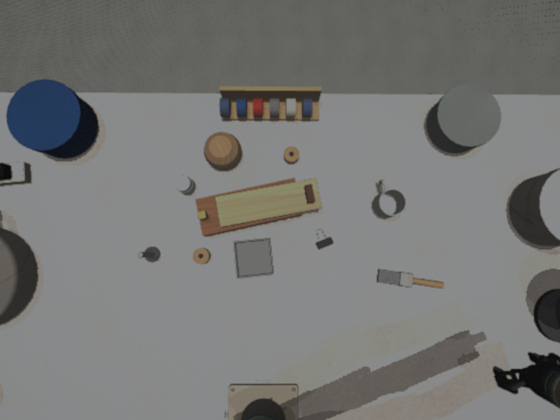

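View pics/side0.png

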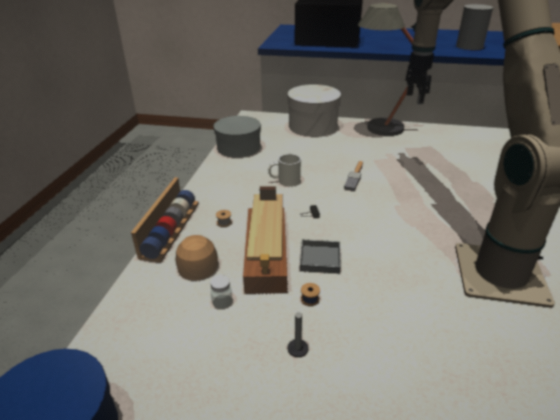

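The top view shows the board at about (265,203), the handle at (310,194), the peg head at (202,215), the gauge foot at (152,254) with its top at (141,254), and the tray at (254,258). In the side view the peg is at (265,262), the handle at (267,192), the gauge top at (298,316) and the tray at (320,256).

```bash
cat > h.py <<'E'
import numpy as np, cv2
from cell import ctrl
from scipy.spatial.transform import Rotation as Ro
def cam(n,s=None):
    c=ctrl.calibration(n); K=np.array([[c['fx'],0,c['cx']],[0,c['fy'],c['cy']],[0,0,1.]])
    if n!='wrist':
        R=cv2.Rodrigues(c['rvec'])[0]; t=c['tvec']; return K,R.T,-R.T@t
    s=s or ctrl.read_state(); Rt=Ro.from_euler('xyz',s['tool_rot']).as_matrix(); H=c['hand_eye']
    return K,Rt@H[:3,:3],Rt@H[:3,3]+s['eef_pos']
def ray(C,p):
    d=C[1]@np.linalg.solve(C[0],[p[0],p[1],1]); return C[2],d/np.linalg.norm(d)
def onz(C,p,z):
    o,d=ray(C,p); return o+d*(z-o[2])/d[2]
def tri(C1,p1,C2,p2):
    o1,d1=ray(C1,p1);o2,d2=ray(C2,p2)
    k=np.linalg.lstsq(np.c_[d1,-d2],o2-o1,rcond=None)[0]
    a=o1+k[0]*d1;b=o2+k[1]*d2; return (a+b)/2,np.linalg.norm(a-b)
def proj(C,P): 
    q=C[0]@(C[1].T@(np.array(P,float)-C[2])); return q[:2]/q[2]
E
python3 - <<'E'
import cv2,numpy as np
t=cv2.imread('pics/top0.png')[140:280,130:340];s=cv2.imread('pics/side0.png')[170:360,190:350]
a=cv2.resize(t,None,fx=3.8,fy=3.8,interpolation=cv2.INTER_CUBIC);cv2.imwrite('pics/topc.png',a)
b=cv2.resize(s,None,fx=3.1,fy=3.1,interpolation=cv2.INTER_CUBIC);cv2.imwrite('pics/sidec.png',b)
for n,ps in(('top',[(202,215),(250,205),(310,194),(206,228),(254,258)]),('side',[(265,262),(265,225),(267,192),(265,280)])):
    im=cv2.imread(f'pics/{n}0.png');h=cv2.cvtColor(im,cv2.COLOR_BGR2HSV)
    for p in ps: print(n,p,h[p[1],p[0]])
E
```

```text
top (202, 215) [ 28 105 136]
top (250, 205) [ 25  69 136]
top (310, 194) [ 9 91 76]
top (206, 228) [ 11 114 114]
top (254, 258) [ 60   2 108]
side (265, 262) [ 18 126  75]
side (265, 225) [ 19 101 176]
side (267, 192) [14 61 54]
side (265, 280) [ 12 103  57]
```

View pics/topc.png

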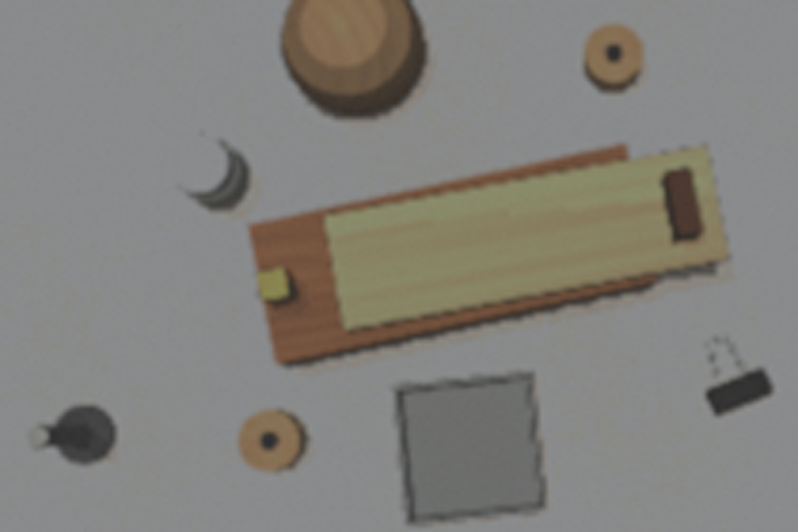

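View pics/sidec.png

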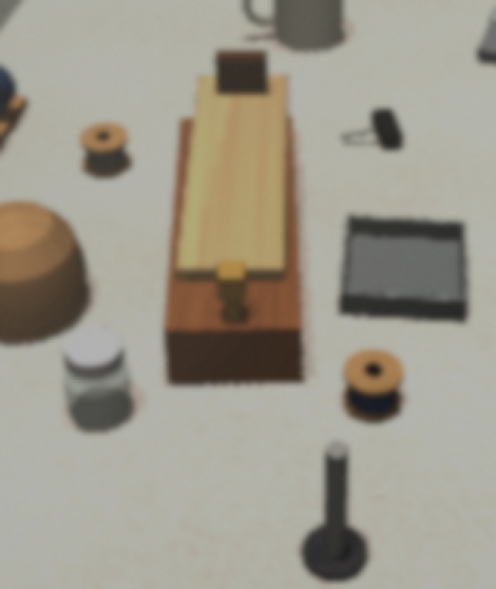

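The crops show the peg head top at topc (275,284) and sidec (231,268), and the handle at topc (682,205) and sidec (241,57). The gauge top is at topc (40,436) and sidec (337,450). The board's front corners are at topc (324,214) and (345,329).

```bash
python3 - <<'E'
from h import *
np.set_printoptions(precision=1,suppress=True)
T=cam('top');S=cam('side')
t=lambda x,y:((x+.5)/3.8-.5+130,(y+.5)/3.8-.5+140)
s=lambda x,y:((x+.5)/3.1-.5+190,(y+.5)/3.1-.5+170)
for n,a,b in(('pegtop',(275,284),(231,268)),('gaugetop',(40,436),(337,450)),('handletop',(680,205),(241,56)),('pl far out',(249,226),(167,329)),('pl near out',(279,361),(303,329)),('board front far',(324,214),(177,273)),('board front near',(345,329),(284,271)),('board rear far',(707,147),(197,77)),('board rear near',(728,260),(288,77))):
    print(n,*tri(T,t(*a),S,s(*b)))
print('foot',onz(T,t(86,435),5),onz(S,s(335,552),5))
tr=[onz(T,t(*p),25) for p in((396,387),(533,374),(544,507),(408,522))];print('tray',np.array(tr),np.mean(tr,0))
print('tray side',np.array([onz(S,s(*p),25) for p in((349,216),(465,222),(467,300),(341,297))]))
for n,p,z in(('ribb',(271,440),34),('riba',(614,55),34),('jar',(205,165),70)):print(n,onz(T,t(*p),z))
im=ctrl.get_image('side')
E
```

```text
pegtop [598.4 169.2 105.3] 0.7009072763047384
gaugetop [486.1 338.5 106. ] 0.26227840811950676
handletop [ 657.5 -130.6  113.3] 2.5047597367111054
pl far out [646.1 198.9  59.1] 1.5384544232474133
pl near out [541.3 174.5  55.7] 2.693224122673857
board front far [654.  139.8  66.4] 2.6816696659485033
board front near [566.2 122.4  68.2] 0.8864609171192935
board rear far [ 709.4 -155.2   67.5] 3.2775848471923874
board rear near [ 620.  -170.7   68.7] 0.615879815913267
foot [485.2 337.1   5. ] [485.1 342.1   5. ]
tray [[523.1  88.   25. ]
 [533.3 -20.1  25. ]
 [429.1 -29.   25. ]
 [417.6  77.5  25. ]] [475.8  29.1  25. ]
tray side [[532.3 -14.4  25. ]
 [426.8 -25.9  25. ]
 [415.8  80.   25. ]
 [521.4  96.9  25. ]]
ribb [481.7 184.   34. ]
riba [788.2 -84.5  34. ]
jar [692.7 231.4  70. ]
```

The manual's scale: shifts go in shares of 50 mm. Converting my numbers, -35 mm is -0.7, 35 mm is 0.7.

Emit:
{"api": "nudge_tcp", "payload": {"moves": {"rows":[[0.7,-0.7,0,0,0,0,85],[0.7,-0.7,0,0,0,0,85],[0.7,-0.7,0,0,0,0,85],[0.7,-0.7,0,0,0,0,85],[0.7,-0.7,0,0,0,0,85],[0.7,-0.7,0,0,0,0,85],[0.7,-0.7,0,0,0,0,85],[0.7,-0.7,0,0,0,0,85],[0.7,-0.7,0,0,0,0,85],[0.7,-0.7,0,0,0,0,85],[0.7,-0.7,0,0,0,0,85],[0.7,-0.7,0,0,0,0,85]]}}}

```text
clock: 1.35
eef_pos: [474.6, -65.5, 231.4]
tool_rot: [3.141, -0.0, 0.36]
force: [1.4, -0.8, -0.5]
width: 84.7
gripper_force: 0.0
```

To row units: -35 mm is -0.7, 35 mm is 0.7.

Emit:
{"api": "nudge_tcp", "payload": {"moves": {"rows":[[0.7,-0.7,0,0,0,0,85],[0.7,-0.7,0,0,0,0,85],[0.7,-0.7,0,0,0,0,85],[0,0,0,0,0,0.142,85],[0,0,0,0,0,0,85],[0,0,0,0,0,0,85]]}}}

```text
clock: 1.95
eef_pos: [534.9, 66.8, 231.0]
tool_rot: [3.141, 0.001, 0.22]
force: [0.2, -0.7, 0.6]
width: 85.0
gripper_force: 0.0
```

```bash
python3 - <<'E'
from h import *
import json
s=ctrl.read_state();im=ctrl.get_image('wrist');cv2.imwrite('pics/w1.png',im)
json.dump([s['eef_pos'].tolist(),s['tool_rot'].tolist()],open('w1.json','w'))
E
```

```text
(no output)
```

View pics/w1.png

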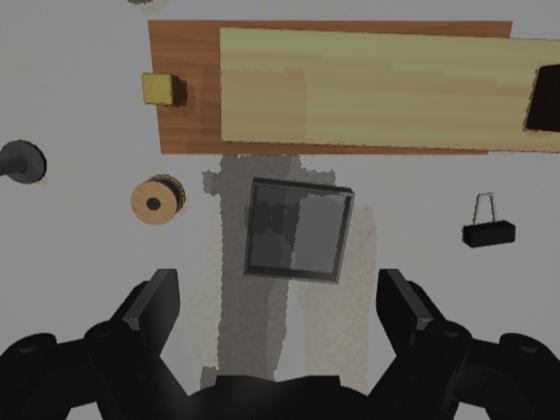

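The wrist view shows the peg head's top face at about (143–172, 73–104). The plinth's top outer corners are at (149,20) and (162,154), its near edge runs to (488,154), and the board's front corners are at (221,28) and (220,141).

```bash
python3 - <<'E'
from h import *
import json
np.set_printoptions(precision=1,suppress=True)
e,r=json.load(open('w1.json'));W=cam('wrist',dict(eef_pos=np.array(e),tool_rot=r))
T=cam('top');t=lambda x,y:((x+.5)/3.8-.5+130,(y+.5)/3.8-.5+140)
im=cv2.imread('pics/w1.png');h=cv2.cvtColor(im,cv2.COLOR_BGR2HSV)
print('hsv peg/board/plinth',h[88,157],h[85,210+100],h[120,190])
m=cv2.inRange(h[60:115,135:185],(20,125,110),(35,255,255))
c=max(cv2.findContours(m,0,2)[0],key=cv2.contourArea);rc=cv2.minAreaRect(c);print('pegrect',rc,cv2.boundingRect(c))
p=np.array(rc[0])+(135,60)
b=cv2.boxPoints(rc)+np.array([135,60]);print('head corners',np.array([onz(W,q,108)[:2] for q in b]))
print('peg tri',*tri(W,p,T,t(275,284)),onz(W,p,108))
f=onz(W,(149,20),60),onz(W,(162,154),60);print('plinth out',f)
for a,bb in(((149,20),(512,22)),((162,154),(488,154))):
    d=onz(W,bb,60)-onz(W,a,60);print('yaw',np.arctan2(-d[0],d[1])-(-0) , np.arctan2(d[0],-d[1]),np.linalg.norm(d))
q=[onz(W,p,74) for p in((221,28),(220,141))];print('board front',q,np.mean(q,0))
d=onz(W,(530,151),74)-q[1];print('board yaw',np.arctan2(d[0],-d[1]))
print('gauge foot',onz(W,(23,162),5))
E
```

```text
hsv peg/board/plinth [ 24 133 138] [ 23  85 138] [ 12 140 111]
pegrect ((21.5, 28.5), (29.0, 27.0), 90.0) (8, 14, 28, 30)
head corners [[605.  183. ]
 [609.3 163.9]
 [589.3 161.4]
 [584.9 181. ]]
peg tri [597.2 166.2 124.3] 2.1189677034121286 [597.2 172.4 108. ]
plinth out (array([646.8, 200.3,  60. ]), array([539.5, 177. ,  60. ]))
yaw -2.927220506758368 0.2143721468314253 297.8742605281952
yaw -2.922508855032731 0.21908379855706228 298.76511316333637
board front [array([651.8, 139.2,  74. ]), array([564.7, 125.2,  74. ])] [608.3 132.2  74. ]
board yaw 0.18718091239492685
gauge foot [485.9 339.3   5. ]
```

Emit:
{"api": "nudge_tcp", "payload": {"moves": {"rows":[[0.56,-0.588,0,0,0,0,60],[0.56,-0.588,0.3,0,0,0,60],[0.556,-0.584,0.6,0,0,0,60],[0,0,0.8,0,0,0,60],[0,0,0,0,0,0,60],[0,0,0,0,0,0,60],[0,0,0,0,0,0,60]]}}}

```text
clock: 2.7
eef_pos: [599.5, 170.1, 148.6]
tool_rot: [3.141, -0.003, 0.216]
force: [0.3, -0.9, 1.3]
width: 60.1
gripper_force: 0.0
```

```bash
python3 - <<'E'
from h import *
s=ctrl.read_state();cv2.imwrite('pics/w2.png',ctrl.get_image('wrist'));print(s['eef_pos'],s['tool_rot'],proj(cam('wrist',s),(597.5,171,108)))
E
```

```text
[599.47422872 170.05265444 148.62660335] [ 3.14110906e+00 -3.01188759e-03  2.15703750e-01] [276.61433665 240.89318862]
```

View pics/w2.png

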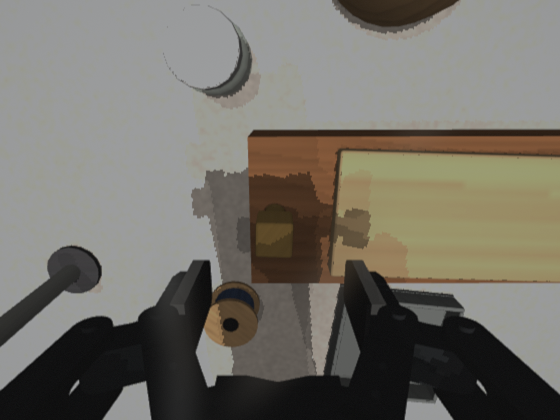

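The peg head is at about (274,240), within 2 mm of where I predicted it. I'll descend, grip and lift.

Emit:
{"api": "nudge_tcp", "payload": {"moves": {"rows":[[-0.034,-0.03,0.5,0,0,0,60],[0,0,0.5,0,0,0,60],[0,0,0.32,0,0,0,60],[0,0,0,0,0,0,60],[0,0,0,0,0,0,10],[0,0,0,0,0,0,10],[0,0,0,0,0,0,10],[0,0,0,0,0,0,10],[0,0,0,0,0,0,10],[0,0,0,0,0,0,10]]}}}

```text
clock: 3.75
eef_pos: [597.4, 173.0, 82.3]
tool_rot: [-3.142, -0.003, 0.218]
force: [-0.9, -0.1, 7.8]
width: 21.1
gripper_force: 58.7
```

Emit:
{"api": "nudge_tcp", "payload": {"moves": {"rows":[[0,0,-0.16,0,0,0,10],[0,0,-0.16,0,0,0,10],[0,0,-0.2,0,0,0,10],[0,0,-0.4,0,0,0,10],[0,0,-0.4,0,0,0,10],[0,0,-0.4,0,0,0,10],[0,0,0,0,0,0,10],[0,0,0,0,0,0,10]]}}}

```text
clock: 4.55
eef_pos: [596.0, 172.9, 167.0]
tool_rot: [-3.141, -0.001, 0.218]
force: [0.3, -0.9, -1.2]
width: 21.1
gripper_force: 58.9
```

To row units: 30 mm is 0.6, -29.8 mm is -0.596.

Emit:
{"api": "nudge_tcp", "payload": {"moves": {"rows":[[-0.596,0.45,0,0,0,0,10],[-0.596,0.45,0,0,0,0,10],[-0.596,0.45,0,0,0,0,10],[-0.596,0.45,0,0,0,0,10],[-0.592,0.45,0,0,0,0,10],[0,0,0.6,0,0,0,10],[0,0,0.6,0,0,0,10],[0,0,0.6,0,0,0,10],[0,0,0.3,0,0,0,10],[0,0,0,0,0,0,10],[0,0,0,0,0,0,10]]}}}

```text
clock: 5.65
eef_pos: [474.6, 30.8, 61.1]
tool_rot: [-3.141, 0.002, 0.218]
force: [1.0, 0.4, -0.8]
width: 21.0
gripper_force: 59.0
```

```bash
python3 - <<'E'
from h import *
a=ctrl.get_image('side')[190:310,230:380]
cv2.imwrite('pics/s1.png',cv2.resize(a,None,fx=4,fy=4))
E
```

```text
(no output)
```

View pics/s1.png

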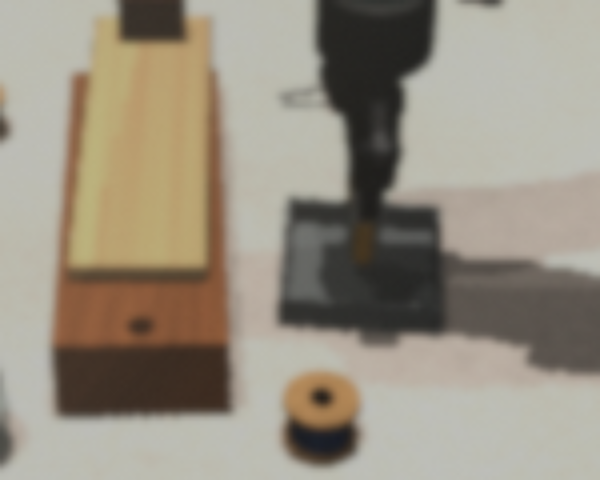

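The hole is empty at (140,325), and the peg hangs over the tray at (363,245), roughly central. I'll lower it until it touches.

To row units: 2 mm is 0.04, 5 mm is 0.1.

Emit:
{"api": "nudge_tcp", "payload": {"moves": {"rows":[[0,0,0.1,0,0,0,10],[0,0,0.08,0,0,0,10],[0,0,0.04,0,0,0,10],[0,0,0,0,0,0,10]]}}}

```text
clock: 6.1
eef_pos: [475.1, 30.8, 50.4]
tool_rot: [-3.142, 0.0, 0.218]
force: [-0.3, 0.6, -0.1]
width: 21.1
gripper_force: 59.0
```

Emit:
{"api": "nudge_tcp", "payload": {"moves": {"rows":[[0,0,0.03,0,0,0,10],[0,0,0.02,0,0,0,10],[0,0,0,0,0,0,10]]}}}

```text
clock: 6.4
eef_pos: [475.3, 30.8, 48.3]
tool_rot: [3.142, -0.0, 0.218]
force: [-0.6, -0.7, 4.1]
width: 20.6
gripper_force: 59.5
```

To row units: -40 mm is -0.8, -20 mm is -0.4.

Emit:
{"api": "nudge_tcp", "payload": {"moves": {"rows":[[0,0,0,0,0,0,26],[0,0,0,0,0,0,30],[0,0,0,0,0,0,45],[0,0,0,0,0,0,60],[0,0,0,0,0,0,70],[0,0,-0.2,0,0,0,70],[0,0,-0.4,0,0,0,70],[0,0,-0.8,0,0,0,70],[0,0,-0.8,0,0,0,70],[0,0,-0.3,0,0,0,70],[0,0,0,0,0,0,70]]}}}

```text
clock: 7.5
eef_pos: [476.9, 30.9, 176.0]
tool_rot: [3.141, -0.006, 0.218]
force: [0.6, -0.5, 0.2]
width: 70.2
gripper_force: 0.0
```

```bash
python3 - <<'E'
from h import *
s=ctrl.read_state();cv2.imwrite('pics/w3.png',ctrl.get_image('wrist'))
import json;json.dump([s['eef_pos'].tolist(),s['tool_rot'].tolist()],open('w3.json','w'))
E
```

```text
(no output)
```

View pics/w3.png

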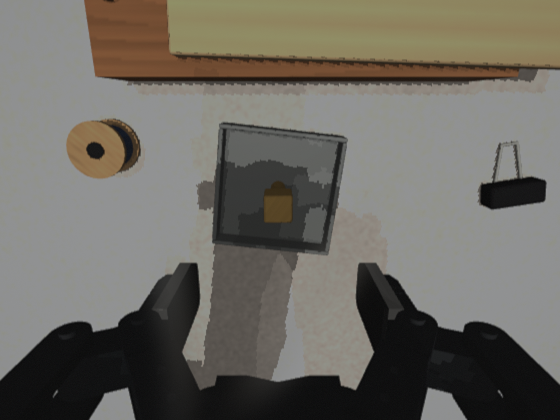

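The peg stands upright, released, in the tray at (278,207). Next I'll go above the handle.

Emit:
{"api": "nudge_tcp", "payload": {"moves": {"rows":[[0.47,0.66,0,0,0,0,70],[0.47,0.66,0,0,0,0,70],[0.47,0.66,0,0,0,0,70],[0.47,0.66,0,0,0,0,70],[0.47,0.66,0,0,0,0,70],[0.47,0.66,0,0,0,0,70],[0,0,0,0,0,0.031,70],[0,0,0,0,0,0,70],[0,0,0,0,0,0,70]]}}}

```text
clock: 8.45
eef_pos: [654.2, -130.6, 171.7]
tool_rot: [-3.14, 0.003, 0.188]
force: [-0.1, 0.2, 0.1]
width: 70.1
gripper_force: 0.0
```

```bash
python3 - <<'E'
from h import *
s=ctrl.read_state();W=cam('wrist',s);im=ctrl.get_image('wrist');cv2.imwrite('pics/w4.png',im)
print(s['eef_pos'],s['tool_rot'],proj(W,(658.5,-133,114)))
E
```

```text
[ 654.21091763 -130.56558734  171.67386018] [-3.13960828e+00  2.75568211e-03  1.88380071e-01] [284.17880371 221.48057467]
```

View pics/w4.png

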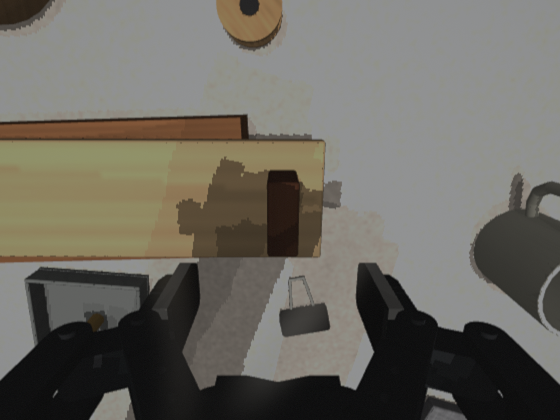

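The handle top is at (284,219), against a prediction of (284,221). I'll descend and grip.

To row units: 20 mm is 0.4, 4.3 mm is 0.086.

Emit:
{"api": "nudge_tcp", "payload": {"moves": {"rows":[[0.086,0.064,0.4,0,0,0,60],[0,0,0.6,0,0,0,60],[0,0,0.6,0,0,0,60],[0,0,0.22,0,0,0,60],[0,0,0,0,0,0,60],[0,0,0,0,0,0,10],[0,0,0,0,0,0,10],[0,0,0,0,0,0,10],[0,0,0,0,0,0,10],[0,0,0,0,0,0,10],[0,0,0,0,0,0,10],[0,0,0,0,0,0,10]]}}}

```text
clock: 9.7
eef_pos: [661.7, -134.1, 83.8]
tool_rot: [3.141, -0.003, 0.187]
force: [-1.0, 0.5, 5.4]
width: 19.1
gripper_force: 60.2
```

To row units: -8 mm is -0.16, -4 mm is -0.08.

Emit:
{"api": "nudge_tcp", "payload": {"moves": {"rows":[[0,0,0.04,0,0,0,10],[-0.002,-0.08,0,0,0,0,10],[-0.004,-0.16,0,0,0,0,10],[-0.006,-0.2,0,0,0,0,10],[-0.006,-0.2,0,0,0,0,10],[-0.006,-0.2,0,0,0,0,10],[-0.002,-0.08,0,0,0,0,10],[0,0,0,0,0,0,10]]}}}

```text
clock: 10.5
eef_pos: [653.8, -93.1, 83.8]
tool_rot: [3.136, -0.007, 0.185]
force: [1.1, -5.1, 13.2]
width: 19.3
gripper_force: 61.4
```

Emit:
{"api": "nudge_tcp", "payload": {"moves": {"rows":[[-0.004,-0.16,0,0,0,0,10],[-0.008,-0.28,0,0,0,0,10],[-0.008,-0.32,0,0,0,0,10],[-0.008,-0.32,0,0,0,0,10],[-0.008,-0.32,0,0,0,0,10],[-0.008,-0.32,0,0,0,0,10],[-0.008,-0.32,0,0,0,0,10],[-0.008,-0.28,0,0,0,0,10],[-0.008,-0.24,0,0,0,0,10],[-0.004,-0.16,0,0,0,0,10],[-0.002,-0.08,0,0,0,0,10],[0,0,0,0,0,0,10]]}}}

```text
clock: 11.7
eef_pos: [624.9, 43.7, 83.8]
tool_rot: [3.136, -0.008, 0.185]
force: [1.7, -7.3, 16.3]
width: 18.5
gripper_force: 61.7
```

```bash
python3 - <<'E'
from h import *
a=ctrl.get_image('side');b=ctrl.get_image('top');cv2.imwrite('pics/s5.png',a);cv2.imwrite('pics/t5.png',b)
c=np.vstack([cv2.resize(a[220:370,190:340],(600,600))[:,:]]);d=cv2.resize(b[180:280,120:240],(720,600),interpolation=cv2.INTER_CUBIC)
cv2.imwrite('pics/t5c.png',d)
E
```

```text
(no output)
```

View pics/t5c.png

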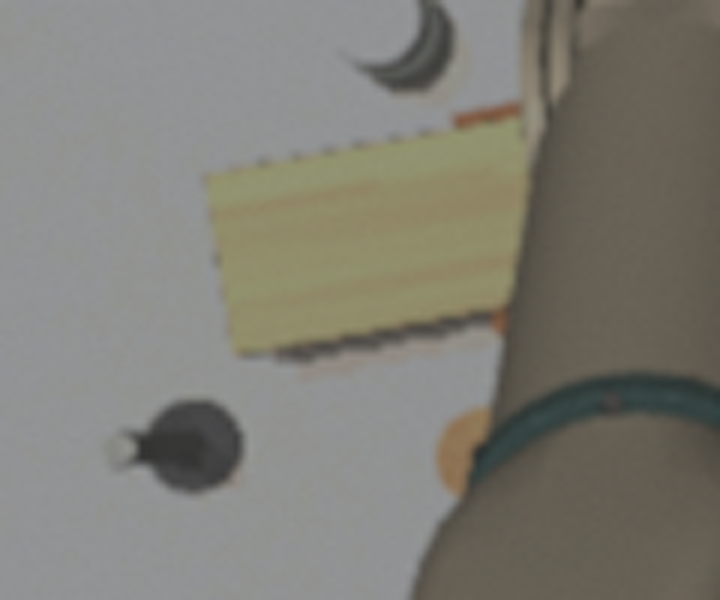

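The board's front corners are at (206,175) and (235,354) in this crop. The gauge top is at (123,449) and its foot at (195,446).

```bash
cat > m.py <<'E'
from h import *
import sys
np.set_printoptions(precision=1,suppress=True)
def meas(b,a):
    T=cam('top');S=cam('side');y=np.array([-.215,.977,0]);x=np.array([.977,.215,0])
    res={}
    for n,im,C,roi in(('top',b,T,(130,195,200,260)),('side',a,S,(220,230,300,330))):
        h=cv2.cvtColor(im,cv2.COLOR_BGR2HSV)
        m=cv2.inRange(h,(18,50,100),(32,140,255)) if n=='top' else cv2.inRange(h,(14,60,110),(30,255,255))
        c=max(cv2.findContours(m,0,2)[0],key=cv2.contourArea)[:,0,:]
        P=np.array([onz(C,p,74) for p in c.astype(float)])
        u=P@y;P0=P[u>u.max()-8]; print(n,'nose max y',u.max(), 'x range',(P0@x).min(),(P0@x).max(),len(c))
    return y
E
python3 - <<'E'
from m import *
y=meas(cv2.imread('pics/t5.png'),cv2.imread('pics/s5.png'))
T=cam('top');t=lambda q:((q[0]+.5)/6-.5+120,(q[1]+.5)/6-.5+180)
f=[onz(T,t(p),74) for p in((206,175),(235,354))];g=onz(T,t((123,449)),110);g2=onz(T,t((195,446)),5)
g3=tri(T,t((123,449)),cam('side'),(190+337/3.1,170+450/3.1))
print(f,'nose y',np.mean(f,0)@y,'gauge',g,g@y,g2@y,g3,g3[0]@y)
for P in((486,338.5,110),(485.9,339.3,5),(593.1,188.6,60)):print(np.dot(P,y))
print(f[0]@np.array([.977,.215,0]),f[1]@np.array([.977,.215,0]), np.dot((593.1,188.6,0),(.977,.215,0)))
E
```

```text
top nose max y 176.60577453112217 x range 584.0817194519161 668.8480971777813 64
side nose max y 182.63788655172974 x range 580.8597827822445 669.1918114742555 66
[array([616.8, 314.3,  74. ]), array([530.7, 297.9,  74. ])] nose y 175.70372440754468 gauge [486.2 337.3 110. ] 225.01602554618538 225.4893402694153 (array([485.7, 338.8, 105.5]), np.float64(0.8973563471350959)) 226.60742628882022
226.2245
227.0276
56.745699999999985
670.2314120760457 582.5915999480097 620.0077
```

Emit:
{"api": "nudge_tcp", "payload": {"moves": {"rows":[[-0.004,-0.14,0,0,0,0,10],[-0.006,-0.2,0,0,0,0,10],[-0.006,-0.2,0,0,0,0,10],[-0.006,-0.2,0,0,0,0,10],[-0.004,-0.14,0,0,0,0,10],[-0.002,-0.08,0,0,0,0,10],[0,0,0,0,0,0,10],[0,0,0,0,0,0,10],[0,0,0,0,0,0,10]]}}}

```text
clock: 12.7
eef_pos: [614.8, 90.5, 83.7]
tool_rot: [3.137, -0.008, 0.184]
force: [1.7, -6.6, 16.8]
width: 19.1
gripper_force: 61.8
```

```bash
python3 - <<'E'
from m import *
a=ctrl.get_image('side');b=ctrl.get_image('top');meas(b,a)
d=cv2.resize(b[180:280,120:240],(480,400),interpolation=cv2.INTER_CUBIC);e=cv2.resize(a[270:370,240:320],(320,400),interpolation=cv2.INTER_CUBIC)
cv2.imwrite('pics/t6c.png',np.hstack([d,e]))
E
```

```text
top nose max y 224.52530772238978 x range 585.4828579644637 667.9205020127459 53
side nose max y 234.08254742656894 x range 581.830918097592 668.5010291325264 60
```

View pics/t6c.png

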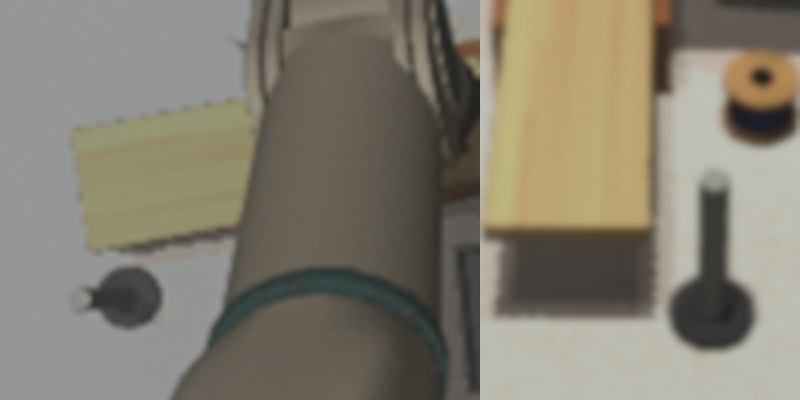

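The nose is about level with the gauge. The front corners are at (73,129) and (91,250) in the top crop, and at (485,228) and (652,228) in the side crop; the gauge tops are at (80,299) and (714,180).

```bash
python3 - <<'E'
from m import *
T=cam('top');S=cam('side');y=np.array([-.215,.977,0])
t=lambda q:((q[0]+.5)/4-.5+120,(q[1]+.5)/4-.5+180);s=lambda q:((q[0]-480+.5)/4-.5+240,(q[1]+.5)/4-.5+270)
for n,a,b,z in(('far',(73,129),(485,228),74),('near',(91,250),(652,228),74),('gauge',(80,299),(714,180),110),('foot',(131,297),(712,313),5)):
    P,e=tri(T,t(a),S,s(b));A=onz(T,t(a),z);B=onz(S,s(b),z);print(n,P,e,'y:',P@y,A@y,B@y)
print(np.dot(ctrl.read_state()['eef_pos'],y))
E
```

```text
far [607.  361.8  68.8] 2.503698760530165 y: 222.9437188941301 221.22408372944716 227.63317749456274
near [519.4 345.6  70.2] 2.545948010292505 y: 225.93557390453822 224.59629833512773 229.33258753343077
gauge [486.3 339.4 107.6] 0.11110214539584341 y: 227.06166787965208 226.2299643470308 229.23627211335264
foot [485.8 338.5  -0.2] 0.037432510772058315 y: 226.2504893923969 224.6045983203913 230.34009045388157
-43.787049457077394
```

To row units: -1 mm is -0.02, -0.7 mm is -0.014.

Emit:
{"api": "nudge_tcp", "payload": {"moves": {"rows":[[0,-0.02,0,0,0,0,10],[0,-0.014,0,0,0,0,10],[0,0,0,0,0,0,10],[0,0,0,0,0,0,10],[0,0,0,0,0,0,10],[0,0,0,0,0,0,10]]}}}

```text
clock: 13.4
eef_pos: [614.8, 90.5, 83.8]
tool_rot: [3.135, -0.008, 0.183]
force: [1.4, -9.6, 16.6]
width: 19.2
gripper_force: 61.7
```

```bash
python3 - <<'E'
from m import *
a=ctrl.get_image('side');b=ctrl.get_image('top');meas(b,a)
S=cam('side');p=proj(S,(475.3,30.8,60));print(p);x,yy=p.astype(int)
cv2.imwrite('pics/s7.png',cv2.resize(a[yy-60:yy+60,x-80:x+80],None,fx=4,fy=4))
print(ctrl.read_state()['qd'].round(3))
E
```

```text
top nose max y 224.52530772238978 x range 582.0521647611278 667.3037738981907 56
side nose max y 234.08254742656894 x range 581.830918097592 668.5010291325264 71
[320.7 241.8]
[ 0. -0. -0.  0. -0.  0.  0.]
```

View pics/s7.png

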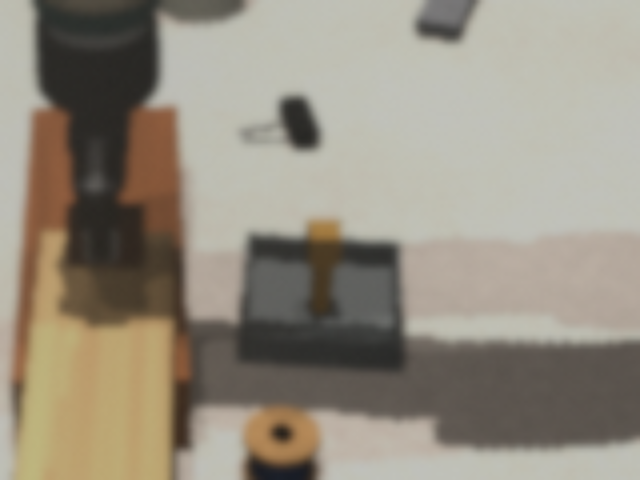

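The peg is standing in the tray at (322,265), and the board is held flat by the handle. All readings agree to within about 3 mm of level, so I'm handing in.

```bash
python3 -c "
from cell import ctrl
print(ctrl.finish_job())"
```

```text
the job is handed in; nothing more can be done
None
```

The job is handed in at 13.4 s on the robot's clock, and no verdict was printed: the peg stands released in the tray (upright, not on its side), and the board's nose measures about 1–3 mm short of the gauge, with the gripper still holding the board flat on the plinth.

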